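# Lay the bench fan on its back and unscrew its left-hand blade nut

### The arm

A 6-joint arm with a two-finger parallel gripper is mounted at the origin on a cart in front of the work surface, level with it; the furniture and walls round the work are solid. World frame = base frame: x ahead of the robot, y to its left, z up, the work surface at z = 0. Lengths are in m, angles in rad, forces in N, time in s.
With the tool pointing down it reaches from about 0.35 to 0.775 m from the base axis. Payload 7.3 kg.
Tool frame: the origin (TCP) lies at the very end of the fingers, on their centre line; the grasp point (between the pads) lies 19 mm behind it (manip.grip_depth is the z of the grasp point in the tool frame, in m); z points along the fingers, y is the line along which they close (so a half turn about z gives the same grasp; the last joint's range is limited). The gripper opens to 92 mm and grips with 3 to 60 N. Pads are 19 mm wide; open, the fingers measure 130 mm over their backs; the gripper's body (75 mm by 190 mm) begins 47 mm behind the grasp point.
Start: joints at [-1.248, 0.342, 1.524, -0, 1.275, -0.146], TCP at [0.237, -0.468, 0.227] pointing down, gripper open.
Joint ranges: [-2.53, 2.53], [-0.77, 2.02], [0.04, 2.7], [-1, 4.14], [0.28, 2.66], [-3.11, 3.11]. Speed limits (rad/s): [2.57, 2.57, 3.14, 3.14, 3.14, 3.14].

### API

Orientations are given as a 3x3 rotation matrix whose columns are the frame's x, y, z axes.
In Python, from rig import telemetry, vision, manip gives the robot as it stands.
- The arm moves only by the tool servo_tool, never from a script. Its argument "moves" is a list of rows, each a list of 4 numbers: the shift along the tool's x, y, z in units of 30 mm (1.0 is 30 mm), then the turn about the tool's z in units of 5 degrees (1.0 is 5 degrees). In form: [[x, y, z, roll], ...]. A call has 1 to 12 rows; each row is the pose to reach, as a shift and turn from the pose commanded when the call began, along the tool's axes at that moment; what a row does not reach only later rows make up. A row lasts 1/12 s, in which the tool goes at most 41.7 mm and 7.16 degrees, less where a joint would pass 70% of its speed; a pose out of reach is approached as far as the arm can. A call with a gripper value outside its range is refused whole. "jaw" is the opening, from -1 (shut) to 1 (fully open), so that 0 is half open, set as the call begins (left out, the last holds). The fingers move at their own pace and stop on an object; "squeeze" is the grip in N (left out, the last holds). Time passes only in rows, so rows that repeat a pose let the fingers close. It gives the time, the measured TCP pose, the force, the opening and the grip force at its end, in the units of the state.
- telemetry.get_state(): the state, without advancing time (a new reading comes with each control period).
- vision.capture(name): name is "side" or "top" or "wrist"; returns a dict with "img" (420x560x3 uint8, red, green, blue), "fx", "fy", "cx", "cy" (pixels), "dist_coeffs" ([k1, k2, p1, p2, k3] as OpenCV has them; the pictures are not rectified), "rvec" (rotation vector, rad) and "tvec" (3), from world to camera coordinates, as OpenCV has them. Camera axes: x right, y down, z forward; pixel columns grow to the right and rows downward; lengths in m; the calibration is good to about 2 mm. A picture is of the moment at which its call begins. There is no depth.
- manip.hand_in(): hands the job in; it is judged then, once.
The state is a dict: "t": time; "q": joint angles; "dq": joint speeds; "effort": joint torques, N m; "position": TCP position; "eef_rot": TCP orientation; "wrist_force": force on the tool from outside, world axes, zero at the start; "torque": the same for the moment, N m; "width": finger opening in m; "grasp_force": force on a finger pad.
Only numpy, scipy, OpenCV 4.12 (cv2) and the standard library are available. Lean on these libraries where they do the work, as an engineer would, in place of code of your own. Each camera call takes 0.05 s, during which the arm holds its last target. There are 200 camera calls.

### The job

The blade of the small black fume fan has to come off for cleaning: lower the fan gently onto its back (its carrying handle helps) so that it lies flat with the blades facing up, then unscrew the grey spinner nut from the middle of the blades and leave it in the blue bin. The nut has a left-hand thread, so it comes loose clockwise: feel that it is giving, do not force it tighter, and do not pull the fan off the bench by it while the thread still holds. Leave the fan lying on its back, the bin standing upright, and do not push the solder reel or the flux bottle about.

Things in the scene. Friction and masses are not known exactly. Their poses are not given: they have to be found in the camera images.
- fan: black square fume fan, orange blades, loose, about 0.7 kg, upright at the start with its front to the robot's left (world +y, within 0.25 rad): 50 mm deep, 120 wide, 120 high without handle. Origin: centre of its base. x runs from the open front to the flat back, y along the width, z up. On its back its x axis points straight down, its front face 50 mm above the bench. Shaft axis at y 0, z 60 mm
- handle (a point): middle of the round carrying bar on top of the fan, along the fan's y: rubber grip 12 mm thick, 70 mm long, posts at y = -50 and +50 mm. In the fan's frame at x -20, y 0, z 175 mm: 55 mm above the case; with the fan on its back it lies 45 mm above the bench. The bar turns between lightly closed fingers as the fan is lowered
- back_edge (a point): middle of the fan's lower back edge (x 25, y 0, z 0 mm in the fan's frame; it runs along the fan's y): the edge over which the fan tips onto its back, towards its +x side
- lock_pin (a point): inner end of the locking pin (red knob outside, steel pin through the case wall) among the five blades. The rotor swings with the nut at about 0.03 N m until a blade meets this pin: 0.08 to 0.62 rad of play in the loosening direction, unknown beforehand. Only from there does the nut turn on the shaft
- spinner: grey ribbed nut (spinner), loose, 40 g, screwed on the fan's shaft: 42 mm diameter over the ribs, straight for 26 mm, 32.5 mm high with its domed nose (white clockwise arrow). Origin: centre of its open end, 5 mm (+-1) out from the fan's front face when home; z along the shaft to the nose. It sits on a spring washer (12 to 19 N): breaks loose at about 0.1 N m, then turns easily; 2 mm axial slack
- nose (a point): top of the nut's nose, 32.5 mm from its open end. Left-hand thread, 16 mm of travel a turn (2.5 mm per rad): seen from the nose it comes off clockwise, clear of the thread 1.5 to 2.1 rad after a blade has met the pin, 4 to 6 mm further out, then lifts straight off the shaft (reaching 24 mm into it). Counter-clockwise the rotor swings back to the pin and the nut pulls itself down harder
- blue_bin: blue open bin of 140 (x) by 112 (y) by 70 mm high, loose, 0.16 kg. It stands on the 2 mm grey mat. Origin: centre of its underside, z up; inner floor 5 mm above it, walls 3 mm, the wall on its -x side only 45 mm high
- solder_spool: blue and white reel of solder wire, 55 mm diameter, 47 mm high, loose bystander; origin under its centre
- flux_bottle: white squeeze bottle with a red spout, 51 mm diameter, 140 mm high, loose bystander; origin under its centre

How it is judged:
On the way, in this order (a step that is already met when the one before it is completed fails the run):
1. the fan lies still on its back, the nut still screwed home (angle between fan's own x axis and vertical above 3.02 rad and height (world z) of fan below 0.035 m and angular speed of fan below 0.3 rad/s and x of spinner in the frame of fan above -0.034 m), for 0.2 s.
2. the nut has been screwed off until it is clear of the thread, with the fan still on its back (angle between fan's own x axis and vertical above 3.02 rad and height (world z) of fan below 0.035 m and x of spinner in the frame of fan below -0.042 m), for 0.1 s.
At the end, for the whole second after the job is handed in: the fan lies still on its back on the bench (within 7 degrees), the nut lies still inside the blue bin, and the bin stands upright on the bench (angle between fan's own x axis and vertical above 3.02 rad and height (world z) of fan below 0.035 m and x of spinner in the frame of blue_bin between -0.066 and 0.066 m and y of spinner in the frame of blue_bin between -0.052 and 0.052 m and z of spinner in the frame of blue_bin between -0.002 and 0.05 m and linear speed of spinner below 0.03 m/s and angular speed of fan below 0.1 rad/s and angle between blue_bin's own z axis and vertical below 0.1 rad and height (world z) of blue_bin below 0.012 m); the robot touches nothing.
It fails at once if the fan came down hard on the bench (turning faster than 4 rad/s) (angular speed of fan above 4 rad/s).
It fails at once if the nut was forced tighter, more than about 2 mm past where it sat (x of spinner in the frame of fan above -0.0272 m and distance between spinner and fan below 0.09 m).
It fails at once if the fan was lifted off the bench by its nut while the thread held (more than 15 mm) (angle between fan's own x axis and vertical above 2.9 rad and height (world z) of fan above 0.04 m).
It fails at once if the solder reel or the flux bottle was pushed more than 30 mm from its place (distance of any of solder_spool, flux_bottle from where it was at the start of the episode above 0.03 m).
It also fails if it takes over 66 s, if anything falls off the work surface, if the arm or the gripper's body presses on something with over 40 N, if the wrist force passes 120 N, or if a joint passes its speed limit or range.

## Working session

There is one attempt and no reset: what is moved stays moved. The work goes in short steps, Python scripts to look and compute and a tool call to move; the robot and the scene stay as the last step left them, time stands still between calls to the robot, and variables do not carry over. Pictures are saved under pics/ and viewed, at most 10 in all, crops included, and the job is handed in when it is done.

Besides the shell and the picture viewer there is one more tool, called after "Request:" as name(argument=value, ...) on one line, values as JSON. servo_tool: Moves the arm, as the interface text tells. Its arguments: {"type":"object","properties":{"moves":{"type":"array"},"jaw":{"type":"number"},"squeeze":{"type":"number"}},"required":["moves"]}

```bash
ls; mkdir -p pics
python3 - <<'E'
from rig import telemetry, vision, manip
import cv2,numpy as np,pickle
s=telemetry.get_state();print({k:np.round(v,3).tolist() for k,v in s.items()})
print(manip.grip_depth)
ims=[]
for n in("side","top"):
    c=vision.capture(n);pickle.dump(c,open(f"pics/{n}0.pkl","wb"))
    cv2.imwrite(f"pics/{n}0.png",c["img"][:,:,::-1])
    R=cv2.Rodrigues(np.array(c["rvec"]))[0];print(n,c["fx"],c["cx"],c["cy"],c["dist_coeffs"],(-R.T@np.array(c["tvec"]).ravel()).round(3),R.round(2).tolist())
E
```

```text
pics
{'t': 0.0, 'q': [-1.248, 0.343, 1.525, 0.0, 1.275, -0.146], 'dq': [0.0, -0.001, -0.001, -0.001, 0.001, 0.0], 'effort': [0.002, -43.123, -24.422, 0.072, 0.056, -0.0], 'position': [0.237, -0.468, 0.226], 'eef_rot': [[0.892, 0.452, -0.0], [0.452, -0.892, 0.001], [0.0, -0.002, -1.0]], 'wrist_force': [-0.316, 0.488, -0.075], 'torque': [0.018, -0.014, -0.056], 'grasp_force': 0.0, 'width': 0.091}
-0.0188
side 501.76409484732636 278.8424756680148 205.14816466735445 [-0.13262936  0.          0.          0.          0.        ] [0.447 0.946 0.564] [[-1.0, -0.09, 0.0], [-0.04, 0.39, -0.92], [0.08, -0.92, -0.39]]
top 449.77664873362636 278.92238197522755 212.91930323635273 [0.03631252 0.         0.         0.         0.        ] [ 0.25  -0.067  1.386] [[-0.03, -1.0, 0.01], [-0.97, 0.03, -0.24], [0.24, -0.01, -0.97]]
```

View pics/side0.png

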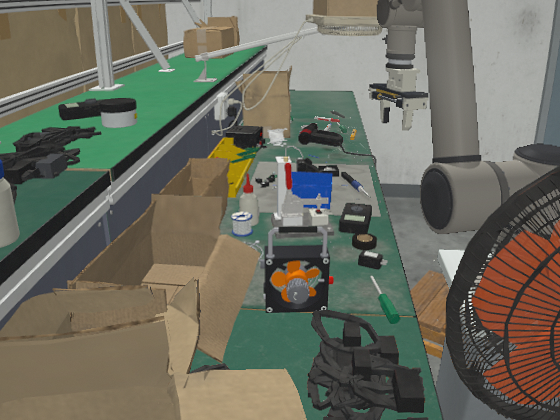

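View pics/top0.png

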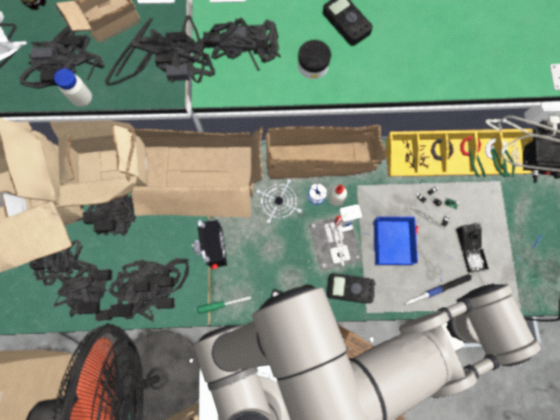

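The side view shows the fan at about (297,280) with its handle at (297,235), facing the camera. The top view shows the fan at (212,243), bin at (396,241), reel at (317,193) and bottle at (340,195).

```bash
cat > h.py <<'E'
import cv2,numpy as np,pickle
def cam(c):
    K=np.array([[c["fx"],0,c["cx"]],[0,c["fy"],c["cy"]],[0,0,1]]);return K,np.array(c["dist_coeffs"],float),np.array(c["rvec"],float),np.array(c["tvec"],float).ravel()
def ray(c,uv):
    K,d,r,t=cam(c);R=cv2.Rodrigues(r)[0]
    n=cv2.undistortPoints(np.array([[uv]],float),K,d).ravel()
    return -R.T@t,R.T@np.array([n[0],n[1],1])
def onplane(c,uv,v,ax=2):
    o,d=ray(c,uv);return o+d*(v-o[ax])/d[ax]
def proj(c,P):
    K,d,r,t=cam(c);return cv2.projectPoints(np.atleast_2d(np.array(P,float)),r,t,K,d)[0].reshape(-1,2)
def load(n):return pickle.load(open(f"pics/{n}.pkl","rb"))
def crop(c,x,y,w,h,k):return cv2.resize(c["img"][y:y+h,x:x+w,::-1],None,fx=k,fy=k,interpolation=cv2.INTER_CUBIC)
E
python3 - <<'E'
from h import *
s,t=load("side0"),load("top0")
a=crop(s,240,170,100,150,4);b=crop(t,175,200,80,80,5)[:300,:400];b2=crop(t,340,200,100,75,4)
cv2.imwrite("pics/c1.png",np.hstack([a,np.vstack([crop(t,180,205,80,60,5),crop(t,300,170,133,100,3)[:300,:400] if 0 else crop(t,300,175,133,100,3)[:300,:399][:, :].copy() if 0 else cv2.resize(crop(t,300,175,133,100,3),(400,300))])]))
E
```

```text
(no output)
```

View pics/c1.png

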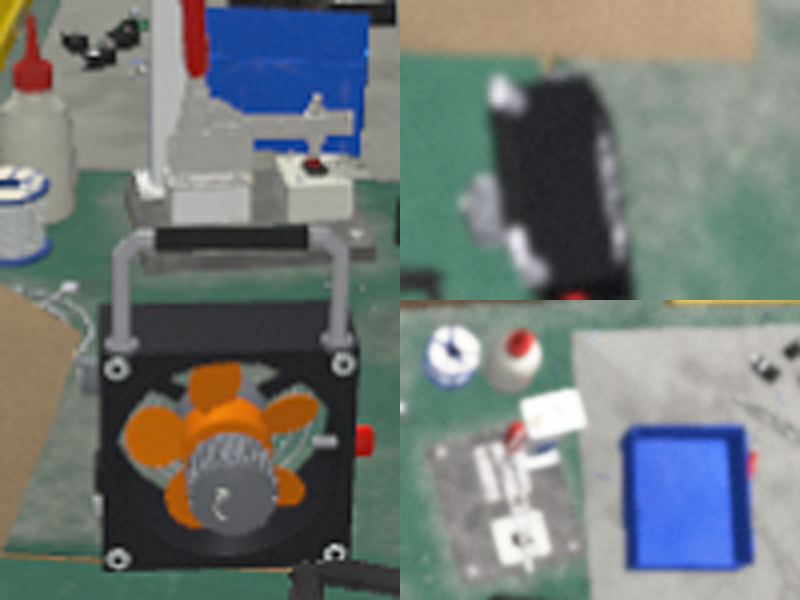

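Crop: fan front corners/screws, handle grip ends at (279,229) and (317,229) side px, elbows at (202,224) and (207,257) in top; low bin wall is toward the robot. A soldering stand stands between fan and bin.

```bash
cat >> h.py <<'E'
def fanR(th): # upright, yaw th: fan y axis = (cos,sin,0)
    y=np.array([np.cos(th),np.sin(th),0]);z=np.array([0,0,1.]);return np.c_[np.cross(y,z),y,z]
E
python3 - <<'E'
from h import *
from scipy.optimize import least_squares
s,t=load("side0"),load("top0")
S=lambda u,v:(240+u/4-.375,170+v/4-.375); T=lambda u,v:(180+(u-400)/5-.4,205+v/5-.4)
F=[(s,S(155,238),(-20,35,175)),(s,S(308,236),(-20,-35,175)),(s,S(122,345),(-20,50,120)),(s,S(338,341),(-20,-50,120)),
(s,S(102,352),(-25,60,120)),(s,S(356,350),(-25,-60,120)),(s,S(103,568),(-25,60,0)),(s,S(352,568),(-25,-60,0)),
(t,T(508,93),(-20,50,173)),(t,T(532,262),(-20,-50,173))]
def f(p):
    return np.concatenate([proj(c,fanR(p[2])@(np.array(P)/1e3)+[p[0],p[1],0])[0]-uv for c,uv,P in F])
r=least_squares(f,[.4,.1,0],loss="soft_l1");print(r.x,r.fun.reshape(-1,2).round(1).tolist())
p=r.x;print("R",fanR(p[2]).round(3).tolist())
for n,P in dict(handle=(-20,0,175),edge=(25,0,0),spin=(-30,0,60),nose=(-62.5,0,60)).items():
    X=fanR(p[2])@(np.array(P)/1e3)+[p[0],p[1],0];print(n,X.round(4),proj(s,X).round(1),proj(t,X).round(1))
B=lambda u,v:(300+(u-400)/3.008,175+(v-300)/3)
# bin floor corners z=7mm ; outer rim z=.072
for uv in[(640,438),(737,438),(642,567),(737,565)]:print("floor",onplane(t,B(*uv),.007).round(3))
for uv in[(628,427),(746,425),(752,567)]:print("rim",onplane(t,B(*uv),.072).round(3))
for n,uv,z in[("spool",(453,358),.047),("bottle",(518,345),.13),("box",(555,412),.1)]:print(n,onplane(t,B(*uv),z).round(3))
E
```

```text
[0.48445857 0.10745638 0.11358451] [[0.1, -0.3], [0.6, -0.1], [0.2, -0.1], [0.2, 0.3], [-0.2, -0.5], [1.3, -0.7], [0.1, -0.1], [-0.5, -1.0], [-0.8, -3.2], [-1.8, -1.4]]
R [[0.113, 0.994, 0.0], [-0.994, 0.113, 0.0], [0.0, 0.0, 1.0]]
handle [0.4822 0.1273 0.175 ] [[297.9 228.7]] [[202.2 237.5]]
edge [0.4873 0.0826 0.    ] [[294.9 296.9]] [[225.6 245.7]]
spin [0.4811 0.1373 0.06  ] [[297.1 286.1]] [[205. 245.]]
nose [0.4774 0.1696 0.06  ] [[298.1 295.6]] [[194.1 246.6]]
floor [ 0.549 -0.403  0.007]
floor [ 0.546 -0.504  0.007]
floor [ 0.414 -0.393  0.007]
floor [ 0.413 -0.49   0.007]
rim [ 0.547 -0.376  0.072]
rim [ 0.545 -0.493  0.072]
rim [ 0.403 -0.484  0.072]
spool [ 0.631 -0.208  0.047]
bottle [ 0.619 -0.263  0.13 ]
box [ 0.558 -0.299  0.1  ]
```

```bash
cat >> h.py <<'E'
def rows(P,yaw=None):
    """tool units for world TCP targets P; yaw = desired heading of tool x"""
    from rig import telemetry
    s=telemetry.get_state();R=np.array(s["eef_rot"]);p=np.array(s["position"])
    print("t",round(s["t"],2),"p",p.round(4),"yaw",round(np.arctan2(R[1,0],R[0,0]),3),"q",np.round(s["q"],2),"F",np.round(s["wrist_force"],1),"M",np.round(s["torque"],2),"w",round(s["width"],4))
    for X in P:print((R.T@(np.array(X)-p)/.03).round(2).tolist())
    if yaw is not None:
        d=(np.arctan2(R[1,0],R[0,0])-yaw+np.pi)%(2*np.pi)-np.pi;print("roll",round(np.degrees(d)/5,2))
E
python3 - <<'E'
from h import *
rows([(.30,-.3,.36),(.40,-.1,.36),(.482,.1273,.23),(.482,.1273,.156)],.1136)
s=load("side0")
# stand: base and top on plane y=-.27
for uv in[(277,217),(279,165),(289,170),(319,205)]:print(onplane(s,uv,-.28,1).round(3))
E
```

```text
t 0.1 p [ 0.2371 -0.468   0.2261] yaw 0.469 q [-1.25  0.34  1.52  0.    1.28 -0.15] F [ 0.4  0.5 -0.7] M [0.   0.04 0.03] w 0.0919
[4.4, -4.05, -4.46]
[10.39, -8.5, -4.45]
[16.25, -14.01, -0.11]
[16.25, -14.01, 2.36]
roll 4.07
[ 0.557 -0.28   0.014]
[ 0.552 -0.28   0.16 ]
[ 0.526 -0.28   0.148]
[ 0.445 -0.28   0.053]
```

Request:
servo_tool(moves=[[1,-1,-1.5,0.3],[2.2,-2,-3,0.7],[3.3,-3,-4.2,1],[4.4,-4,-4.5,1.4],[5.4,-4.8,-4.5,1.8],[6.4,-5.5,-4.5,2.2],[7.4,-6.2,-4.5,2.5],[8.4,-7,-4.5,2.9],[9.4,-7.8,-4.5,3.2],[10.4,-8.5,-4.4,3.5],[11.3,-9.3,-4,3.8],[12.2,-10.1,-3.5,4.1]])

```text
t: 1.1
position: [0.4195, -0.0506, 0.3393]
eef_rot: [[0.994, 0.11, 0.003], [0.11, -0.994, -0.001], [0.002, 0.001, -1.0]]
wrist_force: [1.1, -0.6, 0.4]
width: 0.0919
grasp_force: 0.0
```

Run:
```python
from h import *
rows([(.482,.1273,.23),(.482,.1273,.156)],.1136)
```

```text
t 1.1 p [ 0.4195 -0.0506  0.3393] yaw 0.11 q [-0.3   0.08  1.56 -0.    1.51  1.16] F [ 1.1 -0.6  0.4] M [ 0.04 -0.03 -0.02] w 0.0919
[2.71, -5.67, 3.64]
[2.71, -5.67, 6.11]
roll -0.04
```

Request:
servo_tool(moves=[[0.6,-1.2,0.7,0],[1.2,-2.4,1.4,0],[1.8,-3.6,2.1,0],[2.4,-4.8,2.7,0],[2.7,-5.67,3.2,0],[2.7,-5.67,3.6,0],[2.7,-5.67,3.6,0],[2.7,-5.67,3.6,0]])

```text
t: 1.77
position: [0.4796, 0.1254, 0.2301]
eef_rot: [[0.994, 0.112, -0.002], [0.112, -0.994, -0.001], [-0.003, 0.0, -1.0]]
wrist_force: [-0.4, -0.1, 0.5]
width: 0.0923
grasp_force: 0.0
```

Run:
```python
from h import *
from rig import vision
rows([(.482,.1273,.156)],.1136)
s=vision.capture("side");t=vision.capture("top");w=vision.capture("wrist")
cv2.imwrite("pics/c2.png",np.hstack([crop(s,235,140,100,150,4),np.vstack([crop(t,165,190,100,75,4),cv2.resize(w["img"][:,:,::-1],(400,300))])]))
```

```text
t 1.77 p [0.4796 0.1254 0.2301] yaw 0.112 q [ 0.1   0.29  1.59 -0.    1.26  1.56] F [-0.4 -0.1  0.5] M [-0.    0.07 -0.04] w 0.0923
[0.09, -0.05, 2.47]
roll -0.02
```

View pics/c2.png

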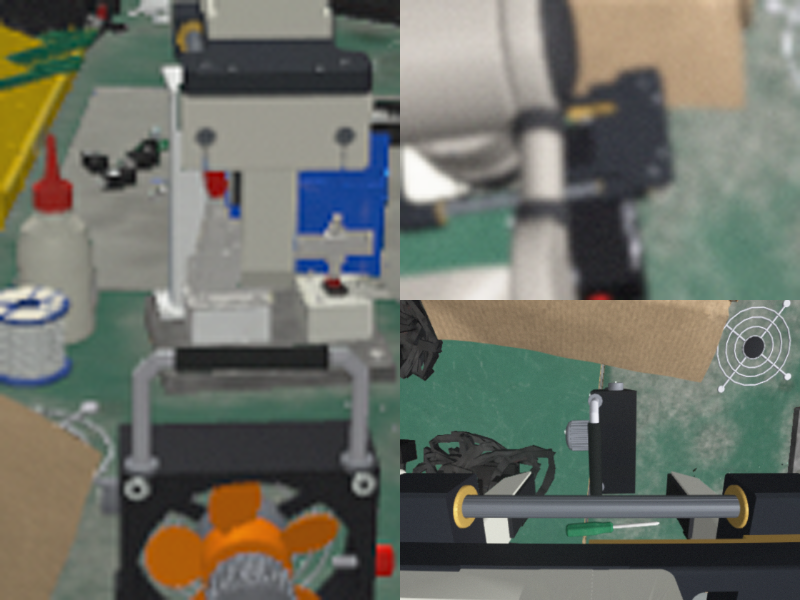

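The wrist view shows the bar (u≈596 in the crop) midway between the fingers; alignment is good.

Request:
servo_tool(moves=[[0.05,-0.05,0.8,0],[0.05,-0.05,1.6,0],[0.05,-0.05,2.3,0],[0.05,-0.05,2.5,0],[0.05,-0.05,2.5,0]])

```text
t: 2.33
position: [0.4811, 0.1261, 0.1553]
eef_rot: [[0.994, 0.109, -0.002], [0.109, -0.994, -0.0], [-0.002, 0.0, -1.0]]
wrist_force: [-0.6, -0.1, 0.6]
width: 0.0919
grasp_force: 0.0
```

Request:
servo_tool(moves=[[0,0,0,0],[0,0,0,0],[0,0,0,0],[0,0,0,0],[0,0,0,0],[0,0,0,0],[0,0,0,0],[0,0,0,0]], jaw=-1, squeeze=10)

```text
t: 3.0
position: [0.4816, 0.1271, 0.1558]
eef_rot: [[0.994, 0.111, 0.0], [0.111, -0.994, -0.0], [0.0, 0.0, -1.0]]
wrist_force: [0.5, -0.1, -0.6]
width: 0.0432
grasp_force: 0.0
```

Run:
```python
from h import *
rows([],.1136)
print("arc y,z units")
for d in range(0,91,6):
    a=np.radians(d);print(d,round((45-45*np.cos(a)+175*np.sin(a))/30,2),round((175-45*np.sin(a)-175*np.cos(a))/30,2))
```

```text
t 3.0 p [0.4816 0.1271 0.1558] yaw 0.111 q [ 0.1   0.36  1.7  -0.    1.07  1.56] F [ 0.5 -0.1 -0.6] M [0.06 0.05 0.04] w 0.0432
roll -0.03
arc y,z units
0 0.0 0.0
6 0.62 -0.12
12 1.25 -0.18
18 1.88 -0.18
24 2.5 -0.11
30 3.12 0.03
36 3.72 0.23
42 4.29 0.49
48 4.83 0.82
54 5.34 1.19
60 5.8 1.62
66 6.22 2.09
72 6.58 2.6
78 6.89 3.15
84 7.14 3.73
90 7.33 4.33
```

Request:
servo_tool(moves=[[0,0,0,0],[0,0,0,0],[0,0,0,0],[0,0,0,0],[0,0,0,0],[0,0,0,0],[0,0,0,0],[0,0,0,0]])

```text
t: 3.67
position: [0.4816, 0.1272, 0.1558]
eef_rot: [[0.994, 0.111, 0.0], [0.111, -0.994, 0.0], [0.0, -0.0, -1.0]]
wrist_force: [-0.3, 1.3, 1.6]
width: 0.0118
grasp_force: 10.0
```

Request:
servo_tool(moves=[[0,0.31,-0.07,0],[0,0.62,-0.12,0],[0,0.93,-0.16,0],[0,1.25,-0.18,0],[0,1.56,-0.19,0],[0,1.88,-0.18,0],[0,2.19,-0.15,0],[0,2.5,-0.11,0],[0,2.81,-0.05,0],[0,3.12,0.03,0],[0,3.42,0.12,0],[0,3.72,0.23,0]])

```text
t: 4.67
position: [0.4939, 0.0151, 0.1484]
eef_rot: [[0.994, 0.111, -0.0], [0.111, -0.994, -0.0], [-0.0, 0.0, -1.0]]
wrist_force: [0.7, -0.1, 0.4]
width: 0.0112
grasp_force: 10.0
```

Request:
servo_tool(moves=[[0,0.29,0.12,0],[0,0.57,0.26,0],[0,0.84,0.42,0],[0,1.11,0.59,0],[0,1.37,0.77,0],[0,1.62,0.96,0],[0,1.85,1.17,0],[0,2.08,1.39,0],[0,2.29,1.62,0],[0,2.5,1.86,0],[0,2.69,2.11,0],[0,2.86,2.37,0]])

```text
t: 5.67
position: [0.5033, -0.0696, 0.0768]
eef_rot: [[0.994, 0.111, -0.0], [0.111, -0.994, 0.0], [-0.0, -0.0, -1.0]]
wrist_force: [0.6, 0.1, -2.9]
width: 0.0115
grasp_force: 10.0
```

Request:
servo_tool(moves=[[0,0.16,0.27,0],[0,0.31,0.55,0],[0,0.44,0.84,0],[0,0.56,1.13,0],[0,0.63,1.33,0],[0,0.69,1.53,0],[0,0.73,1.65,0],[0,0.75,1.75,0],[0,0.75,1.75,0],[0,0.75,1.75,0]])

```text
t: 6.5
position: [0.5062, -0.0926, 0.0261]
eef_rot: [[0.994, 0.111, 0.001], [0.111, -0.994, -0.002], [0.001, 0.002, -1.0]]
wrist_force: [-4.3, -3.0, 8.1]
width: 0.0115
grasp_force: 10.0
```

Run:
```python
from h import *
from rig import vision
rows([],.1136)
s=vision.capture("side");t=vision.capture("top")
cv2.imwrite("pics/c3.png",np.hstack([crop(s,230,160,100,150,4),np.vstack([crop(t,165,190,100,75,4),crop(s,255,215,80,60,5)])]))
```

```text
t 6.5 p [ 0.5062 -0.0926  0.0261] yaw 0.112 q [-0.33  0.58  1.79 -0.    0.78  1.13] F [-4.3 -3.   8.1] M [-0.37  0.72 -0.03] w 0.0115
roll -0.02
```

View pics/c3.png

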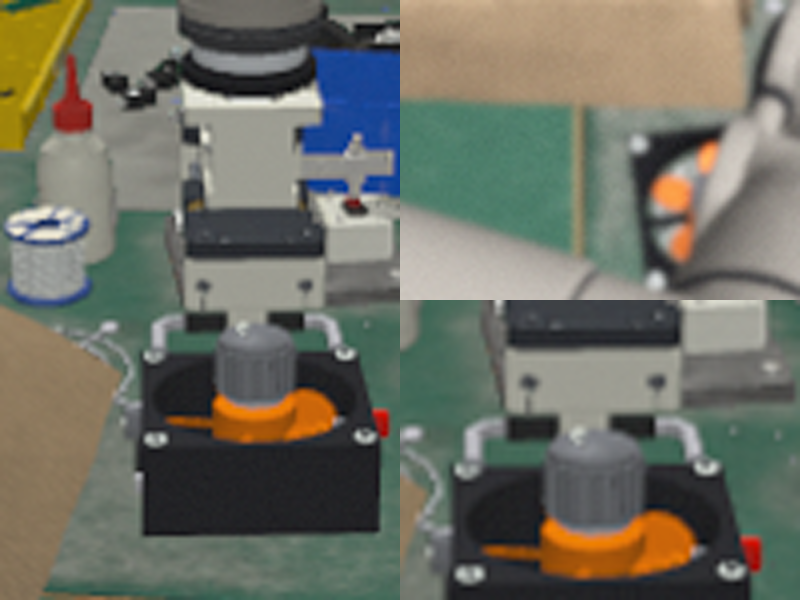

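The fan lies flat on its back, blades and nut facing up at (293,250). Release and rise.

Request:
servo_tool(moves=[[0,0,0,0],[0,0,0,0],[0,0,0,0],[0,0,0,0],[0,0,0,0],[0,0,-0.8,0],[0,0,-1.8,0],[0,0,-2.8,0],[0,0,-3.8,0],[0,0,-4.8,0],[0,-1,-5.3,0],[0,-2,-5.5,0]], jaw=-0.3, squeeze=20)

```text
t: 7.6
position: [0.5008, -0.0326, 0.1932]
eef_rot: [[0.994, 0.108, 0.006], [0.108, -0.994, -0.002], [0.006, 0.002, -1.0]]
wrist_force: [0.1, 0.9, -0.3]
width: 0.0321
grasp_force: 0.0
```

Run:
```python
from h import *
from rig import vision
rows([],.1136)
pts={}
for n in("side","top","wrist"):
    c=vision.capture(n);pickle.dump(c,open(f"pics/{n}4.pkl","wb"))
s,t,w=[load(n+"4") for n in("side","top","wrist")]
cv2.imwrite("pics/c4.png",np.hstack([crop(s,240,205,80,120,5),np.vstack([crop(t,205,205,80,60,5),cv2.resize(w["img"][:,:,::-1],(400,300))])]))
```

```text
t 7.6 p [ 0.5008 -0.0326  0.1932] yaw 0.108 q [-0.22  0.33  1.64 -0.    1.16  1.25] F [ 0.1  0.9 -0.3] M [0.09 0.02 0.  ] w 0.0321
roll -0.06
```

View pics/c4.png

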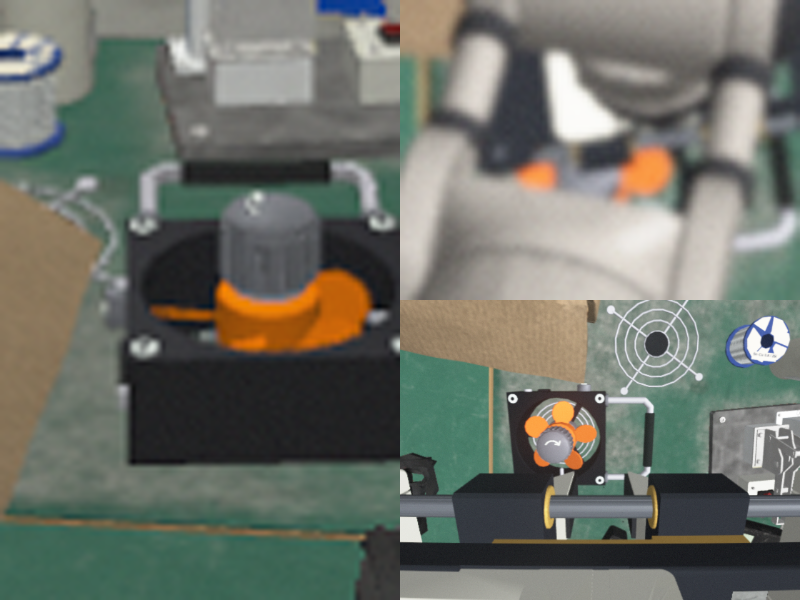

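```bash
cat >> h.py <<'E'
def flatR(th):
    c,s=np.cos(th),np.sin(th);return np.array([[0,c,s],[0,s,-c],[-1.,0,0]])
E
python3 - <<'E'
from h import *
from scipy.optimize import least_squares
s,w=load("side4"),load("wrist4")
S=lambda u,v:(240+u/5-.4,205+v/5-.4); W=lambda u,v:((u-400)*1.4+.2,(v-300)*1.4+.2)
F=[(s,S(129,463),(25,60,0)),(s,S(128,356),(-25,60,0)),(s,S(182,171),(-20,35,175)),(s,S(331,171),(-20,-35,175)),
(s,S(144,346),(-25,53.5,6.5)),(s,S(143,224),(-25,53.5,113.5)),(s,S(381,221),(-25,-53.5,113.5)),
(w,W(513,398),(-25,53.5,6.5)),(w,W(600,398),(-25,53.5,113.5)),(w,W(600,480),(-25,-53.5,113.5)),(w,W(649,413),(-20,35,175)),(w,W(649,466),(-20,-35,175))]
def f(p,F=F):
    return np.concatenate([proj(c,flatR(p[2])@(np.array(P)/1e3)+[p[0],p[1],.025])[0]-uv for c,uv,P in F])
for G in(F,F[:7],F[7:]):
    r=least_squares(f,[.49,.05,.11],loss="soft_l1",args=(G,));p=r.x
    print(p.round(4),r.fun.reshape(-1,2).round(1).tolist())
    N=lambda x:flatR(p[2])@np.array([x,0,.06])+[p[0],p[1],.025]
    print("nose",N(-.0625).round(4),"side",((proj(s,N(-.0625))[0]-[240,205])*5).round(),"nutbase",((proj(s,N(-.03))[0]-[240,205])*5).round(),"wrist",(proj(w,N(-.0625))[0]/1.4+[400,300]).round())
print(onplane(w,W(556,443),.0875))
E
```

```text
[0.4865 0.084  0.1132] [[0.3, 0.5], [0.3, 0.6], [0.2, 0.2], [0.7, -0.1], [0.3, 0.9], [0.2, 0.3], [1.3, 0.4], [-1.2, -0.5], [1.0, -0.6], [0.9, 0.8], [1.6, -0.6], [-2.3, -0.0]]
nose [0.4933 0.0244 0.0875] side [272. 202.] nutbase [271. 271.] wrist [553. 449.]
[0.4875 0.0821 0.1154] [[-0.1, -0.0], [-0.1, 0.1], [-0.3, -0.1], [0.1, -0.5], [-0.0, 0.4], [-0.3, -0.1], [0.8, -0.1]]
nose [0.4944 0.0225 0.0875] side [269. 200.] nutbase [268. 269.] wrist [555. 448.]
[0.4861 0.0843 0.1146] [[-1.6, 0.0], [0.5, -0.3], [0.6, 1.0], [1.1, -0.4], [-2.6, 0.1]]
nose [0.4929 0.0247 0.0875] side [273. 202.] nutbase [271. 272.] wrist [552. 449.]
[0.49989239 0.021058   0.0875    ]
```

Run:
```python
from h import *
s,t,w=load("side4"),load("top0"),load("wrist4")
W=lambda u,v:((u-400)*1.4+.2,(v-300)*1.4+.2)
def tri(A):
    M=np.zeros((3,3));b=np.zeros(3)
    for c,uv in A:
        o,d=ray(c,uv);d/=np.linalg.norm(d);Q=np.eye(3)-np.outer(d,d);M+=Q;b+=Q@o
    X=np.linalg.solve(M,b);print(X.round(3),[(proj(c,X)[0]-uv).round(1).tolist() for c,uv in A])
S=(240+103/5,205+240/5)
tri([(s,S),(w,W(586,382))]);tri([(s,S),(t,(251,216))]);
for u in(210,251): print(onplane(t,(u,215),0).round(3),onplane(t,(u,215),.1).round(3))
```

```text
[ 0.568 -0.003  0.051] [[-0.3, 0.0], [0.0, 0.8]]
[ 0.567 -0.001  0.053] [[-0.1, -0.0], [0.0, 0.1]]
[0.587 0.131 0.   ] [0.563 0.117 0.1  ]
[0.583 0.002 0.   ] [ 0.559 -0.003  0.1  ]
```

Request:
servo_tool(moves=[[0,-0.2,0,-1.4],[0,-0.4,0,-2.8],[0,-0.6,0,-4.2],[0,-0.8,0,-5.6],[0,-1,0,-7],[0,-1.2,0,-8.4],[0,-1.4,0,-9.8],[0,-1.6,0,-11.2],[0,-1.8,0,-12.6],[0,-1.88,0,-14],[0,-1.88,0,-15.4],[0,-1.88,0,-16.8]], jaw=0.6)

```text
t: 8.75
position: [0.493, 0.0234, 0.1894]
eef_rot: [[-0.012, 1.0, -0.001], [1.0, 0.012, -0.001], [-0.001, -0.001, -1.0]]
wrist_force: [0.7, -0.6, 0.3]
width: 0.0735
grasp_force: 0.0
```

Request:
servo_tool(moves=[[0,0,0,-1.4],[0,0,0,-2.8],[0,0,0,-4.2],[0,0,0,-5.6],[0,0,0,-7],[0,0,0,-7],[0,0,0,-7]])

```text
t: 9.33
position: [0.4931, 0.0235, 0.1896]
eef_rot: [[-0.575, 0.818, -0.001], [0.818, 0.575, -0.0], [0.0, -0.001, -1.0]]
wrist_force: [-0.6, -0.3, -0.2]
width: 0.0733
grasp_force: 0.0
```

Run:
```python
from h import *
from rig import vision
rows([(.494,.0235,.1),(.494,.0235,.058)])
w=vision.capture("wrist");cv2.imwrite("pics/w5.png",w["img"][:,:,::-1]);pickle.dump(w,open("pics/w5.pkl","wb"))
print(proj(w,[(.494,.0235,.0875),(.494,.0235,.081)]))
```

```text
t 9.33 p [0.4931 0.0235 0.1896] yaw 2.184 q [-0.11  0.32  1.67 -0.    1.16 -0.72] F [-0.6 -0.3 -0.2] M [-0.01 -0.16 -0.  ] w 0.0733
[-0.02, 0.03, 2.99]
[-0.02, 0.03, 4.39]
[[281.17313272 209.16156898]
 [281.17541874 207.06484044]]
```

View pics/w5.png

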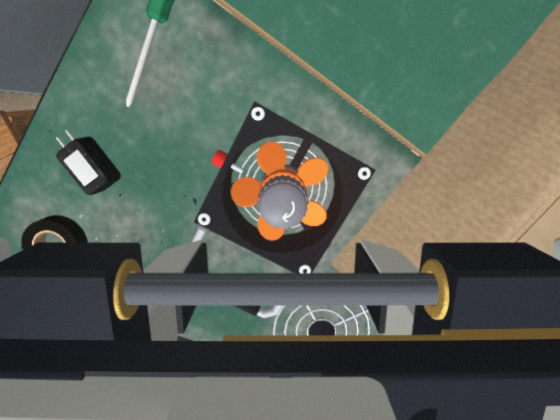

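The nose is at about (284,205), within 3 px of prediction and centred between the fingers. Descending.

Request:
servo_tool(moves=[[0.05,0.07,1,0],[0.05,0.07,2,0],[0.05,0.07,3,0],[0.05,0.07,3.5,0],[0.05,0.07,4,0],[0.05,0.07,4.3,0],[0.05,0.07,4.35,0],[0.05,0.07,4.35,0]])

```text
t: 10.05
position: [0.4938, 0.0265, 0.0595]
eef_rot: [[-0.578, 0.816, -0.001], [0.816, 0.578, -0.0], [0.0, -0.001, -1.0]]
wrist_force: [-0.9, -0.4, -0.2]
width: 0.0733
grasp_force: 0.0
```

Request:
servo_tool(moves=[[0,0,0,0],[0,0,0,0],[0,0,0,0],[0,0,0,0],[0,0,0,0],[0,0,0,0],[0,0,0,0],[0,0,0,0]], jaw=-1, squeeze=20)

```text
t: 10.72
position: [0.4934, 0.0263, 0.0599]
eef_rot: [[-0.579, 0.815, -0.001], [0.815, 0.579, -0.001], [0.0, -0.001, -1.0]]
wrist_force: [-3.9, -3.1, 4.5]
width: 0.0388
grasp_force: 20.0
```

Run:
```python
from h import *
rows([])
```

```text
t 10.72 p [0.4934 0.0263 0.0599] yaw 2.188 q [-0.1   0.49  1.82 -0.    0.83 -0.72] F [-3.9 -3.1  4.5] M [-0.44  0.48  0.03] w 0.0388
```

Request:
servo_tool(moves=[[0,0,0,0.5],[0,0,0,1],[0,0,0,1.5],[0,0,0,2],[0,0,0,2.5]])

```text
t: 11.13
position: [0.4937, 0.0264, 0.0599]
eef_rot: [[-0.387, 0.922, -0.0], [0.922, 0.387, -0.0], [-0.0, -0.0, -1.0]]
wrist_force: [-2.1, -1.4, 4.9]
width: 0.0389
grasp_force: 20.0
```

Run:
```python
from h import *
rows([])
```

```text
t 11.13 p [0.4937 0.0264 0.0599] yaw 1.968 q [-0.1   0.49  1.82 -0.    0.83 -0.5 ] F [-2.1 -1.4  4.9] M [-0.22  0.25  0.12] w 0.0389
```

Request:
servo_tool(moves=[[0,0,0,0.5],[0,0,0,1],[0,0,0,1.5],[0,0,0,2],[0,0,0,2.5]])

```text
t: 11.55
position: [0.4948, 0.0265, 0.0602]
eef_rot: [[-0.178, 0.984, 0.002], [0.984, 0.178, -0.0], [-0.001, 0.002, -1.0]]
wrist_force: [-0.3, -1.6, 4.8]
width: 0.0387
grasp_force: 20.0
```

Run:
```python
from h import *
rows([])
```

```text
t 11.55 p [0.4948 0.0265 0.0602] yaw 1.75 q [-0.1   0.49  1.82 -0.    0.83 -0.28] F [-0.3 -1.6  4.8] M [-0.25  0.01  0.12] w 0.0387
```

Request:
servo_tool(moves=[[0,0,0,0.7],[0,0,-0.01,1.4],[0,0,-0.01,2.1],[0,0,-0.02,2.8],[0,0,-0.02,3.5],[0,0,-0.03,4.2],[0,0,-0.03,4.9],[0,0,-0.04,5.6],[0,0,-0.04,6.3],[0,0,-0.05,7]])

```text
t: 12.38
position: [0.495, 0.0265, 0.0617]
eef_rot: [[0.42, 0.908, 0.003], [0.908, -0.42, -0.0], [0.001, 0.002, -1.0]]
wrist_force: [1.5, -0.5, 2.2]
width: 0.0385
grasp_force: 20.0
```

Run:
```python
from h import *
from rig import vision
rows([])
s=vision.capture("side");w=vision.capture("wrist")
for n,c in(("s6",s),("w6",w)):pickle.dump(c,open(f"pics/{n}.pkl","wb"))
cv2.imwrite("pics/c6.png",np.hstack([crop(s,240,205,80,90,5),crop(w,0,0,560,420,1.07)[:450,100:500]]))
```

```text
t 12.38 p [0.495  0.0265 0.0617] yaw 1.138 q [-0.1   0.49  1.82 -0.    0.83  0.33] F [ 1.5 -0.5  2.2] M [-0.2  -0.11 -0.01] w 0.0385Traceback (most recent call last):
  File "<stdin>", line 6, in <module>
    return _nx.concatenate(arrs, 1, dtype=dtype, casting=casting)
           ~~~~~~~~~~~~~~~^^^^^^^^^^^^^^^^^^^^^^^^^^^^^^^^^^^^^^^
ValueError: all the input array dimensions except for the concatenation axis must match exactly, but along dimension 0, the array at index 0 has size 450 and the array at index 1 has size 449
```

Request:
servo_tool(moves=[[0,0,-0.02,0.8],[0,0,-0.02,1.6],[0,0,-0.03,2.4],[0,0,-0.04,3.2],[0,0,-0.04,4],[0,0,-0.05,4.8],[0,0,-0.06,5.6],[0,0,-0.06,6.4],[0,0,-0.07,7.2],[0,0,-0.08,8],[0,0,-0.08,8.8],[0,0,-0.09,9.6]])

```text
t: 13.48
position: [0.4944, 0.0266, 0.0637]
eef_rot: [[0.955, 0.297, 0.001], [0.297, -0.955, -0.0], [0.001, 0.0, -1.0]]
wrist_force: [1.6, -0.7, -2.0]
width: 0.0387
grasp_force: 20.0
```

Run:
```python
from h import *
from rig import vision
rows([])
s=vision.capture("side");w=vision.capture("wrist")
for n,c in(("s7",s),("w7",w)):pickle.dump(c,open(f"pics/{n}.pkl","wb"))
cv2.imwrite("pics/c7.png",np.hstack([crop(s,240,205,80,84,5),w["img"][:,80:480,::-1]]))
```

```text
t 13.48 p [0.4944 0.0266 0.0637] yaw 0.302 q [-0.1   0.49  1.81  0.    0.84  1.17] F [ 1.6 -0.7 -2. ] M [-0.14 -0.29  0.04] w 0.0387
```

View pics/c7.png

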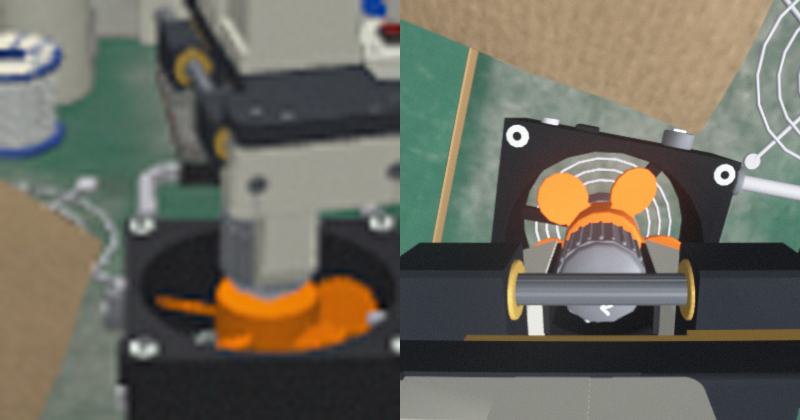

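The fan has stayed put; the nut (arrow near (605,308)) turns with the fingers and is loosening freely. Continuing.

Request:
servo_tool(moves=[[0,0,0,0.9],[0,0,-0.01,1.8],[0,0,-0.01,2.7],[0,0,-0.02,3.6],[0,0,-0.03,4.5],[0,0,-0.03,5.4],[0,0,-0.04,6.3],[0,0,-0.05,7.2],[0,0,-0.05,8.1],[0,0,-0.06,9],[0,0,-0.07,9.9],[0,0,-0.08,10.8]])

```text
t: 14.58
position: [0.4947, 0.0261, 0.0664]
eef_rot: [[0.802, -0.597, 0.002], [-0.597, -0.802, -0.001], [0.002, -0.0, -1.0]]
wrist_force: [2.6, -3.4, -1.3]
width: 0.0389
grasp_force: 20.0
```

Run:
```python
from h import *
rows([])
```

```text
t 14.58 p [0.4947 0.0261 0.0664] yaw -0.639 q [-0.1   0.48  1.81 -0.    0.84  2.11] F [ 2.6 -3.4 -1.3] M [-0.46 -0.38  0.01] w 0.0389
```

Request:
servo_tool(moves=[[0,0,-0.05,0.5],[0,0,-0.1,1],[0,0,-0.15,1.5],[0,0,-0.2,2],[0,0,-0.2,2]])

```text
t: 15.0
position: [0.4939, 0.0262, 0.0723]
eef_rot: [[0.688, -0.726, 0.0], [-0.726, -0.688, -0.001], [0.0, 0.0, -1.0]]
wrist_force: [0.2, -3.0, -0.4]
width: 0.0387
grasp_force: 20.0
```

Request:
servo_tool(moves=[[0,0,-0.1,0],[0,0,-0.2,0],[0,0,-0.3,0],[0,0,-0.4,0],[0,0,-0.7,0],[0,0,-1.1,0],[0,0,-1.6,0],[0,0,-2.4,0],[0,0,-3.4,0],[0,0,-4.4,0],[0,0,-5.4,0],[0,0,-6.4,0]])

```text
t: 16.0
position: [0.4933, 0.0269, 0.2666]
eef_rot: [[0.687, -0.727, 0.0], [-0.727, -0.687, 0.0], [0.0, -0.0, -1.0]]
wrist_force: [1.4, -0.0, -1.4]
width: 0.0388
grasp_force: 20.0
```

Run:
```python
from h import *
from rig import vision
rows([(.47,-.12,.3),(.47,-.445,.3),(.478,-.443,.15),(.478,-.443,.05)],0.)
s=vision.capture("side");t=vision.capture("top")
cv2.imwrite("pics/c8.png",np.hstack([crop(s,220,140,100,105,4),crop(t,200,195,160,168,2.5)[:420]]))
```

```text
t 16.0 p [0.4933 0.0269 0.2666] yaw -0.813 q [-0.1   0.25  1.54  0.    1.35  2.28] F [ 1.4 -0.  -1.4] M [ 0.13  0.02 -0.02] w 0.0388
[3.02, 3.93, -1.11]
[10.89, 11.37, -1.11]
[11.03, 11.13, 3.89]
[11.03, 11.14, 7.22]
roll -9.32
```

View pics/c8.png

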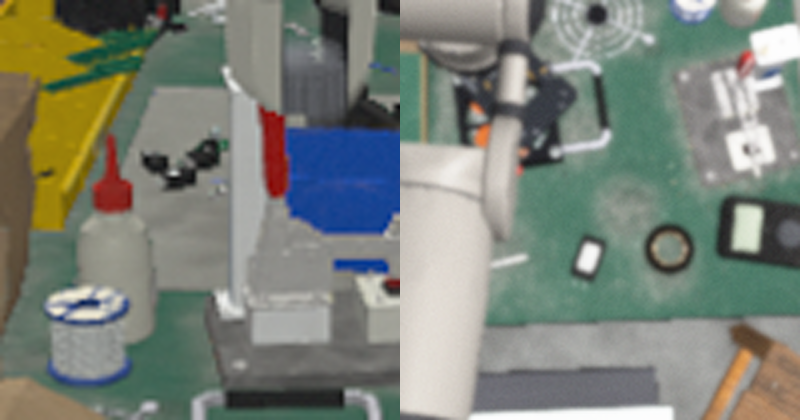

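The nut hangs between the fingers (side crop (315,75)), with the fan left flat. Now to the bin.

Request:
servo_tool(moves=[[0.5,0.5,-0.8,0.6],[1.3,1.3,-1.1,1.3],[2.2,2.2,-1.1,2],[3.1,3.1,-1.1,2.7],[4,4,-1.1,3.4],[4.9,4.9,-1.1,4.1],[5.8,5.8,-1.1,4.8],[6.7,6.7,-1.1,5.5],[7.6,7.6,-1.1,6.2],[8.5,8.5,-1.1,6.9],[9.4,9.4,-1.1,7.6],[10.2,10.3,-1.1,8.3]])

```text
t: 17.1
position: [0.4788, -0.4097, 0.2969]
eef_rot: [[0.03, -1.0, -0.0], [-1.0, -0.03, 0.001], [-0.001, 0.0, -1.0]]
wrist_force: [0.6, 0.5, -0.2]
width: 0.0389
grasp_force: 20.0
```

Run:
```python
from h import *
rows([(.478,-.443,.3),(.478,-.443,.1),(.478,-.443,.025)],-1.57)
```

```text
t 17.1 p [ 0.4788 -0.4097  0.2969] yaw -1.541 q [-0.83  0.51  1.07  0.    1.56  2.28] F [ 0.6  0.5 -0.2] M [ 0.15 -0.05  0.01] w 0.0389
[1.11, 0.06, -0.1]
[1.12, 0.06, 6.56]
[1.12, 0.06, 9.06]
roll 0.33
```

Request:
servo_tool(moves=[[0.6,0.03,0,0.3],[1.1,0.05,0.5,0.3],[1.1,0.05,1.5,0.3],[1.1,0.05,2.7,0.3],[1.1,0.05,3.9,0.3],[1.1,0.05,5.1,0.3],[1.1,0.05,6.2,0.3],[1.1,0.05,6.2,0.3]])

```text
t: 17.77
position: [0.4757, -0.4373, 0.1036]
eef_rot: [[0.007, -1.0, -0.009], [-1.0, -0.007, 0.011], [-0.011, 0.009, -1.0]]
wrist_force: [-1.1, 1.0, -0.9]
width: 0.0388
grasp_force: 20.0
```

Run:
```python
from h import *
from rig import vision
rows([(.478,-.443,.026)],-1.57)
s=vision.capture("side");t=vision.capture("top")
cv2.imwrite("pics/c9.png",np.hstack([crop(s,270,120,100,105,4),crop(t,340,190,100,105,4)[:420]]))
```

```text
t 17.77 p [ 0.4757 -0.4373  0.1036] yaw -1.564 q [-0.86  0.68  1.31  0.    1.17  2.27] F [-1.1  1.  -0.9] M [0.27 0.01 0.02] w 0.0388
[0.22, -0.1, 2.58]
roll 0.07
```

View pics/c9.png

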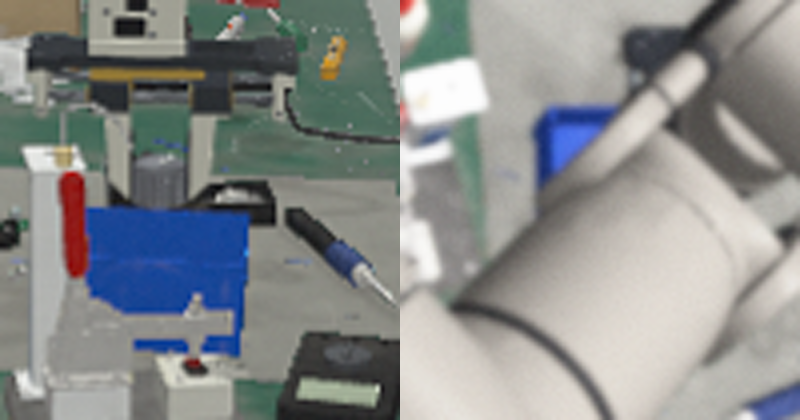

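The nut is above the bin, roughly central along x (crop u 158 against bin 85–248). Lowering and releasing.

Request:
servo_tool(moves=[[0,0,0.6,0],[0,0,1.2,0],[0,0,1.8,0],[0,0,2.3,0],[0,0,2.5,0],[0,0,2.6,0],[0,0,2.6,0]])

```text
t: 18.45
position: [0.4796, -0.4418, 0.035]
eef_rot: [[0.006, -1.0, 0.002], [-1.0, -0.006, -0.002], [0.002, -0.002, -1.0]]
wrist_force: [0.2, 0.1, -0.1]
width: 0.0387
grasp_force: 20.0
```

Request:
servo_tool(moves=[[0,0,0,0],[0,0,0,0],[0,0,0,0],[0,0,0,0],[0,0,0,0],[0,0,0,0]], jaw=0.3)

```text
t: 18.95
position: [0.4789, -0.4411, 0.0336]
eef_rot: [[0.006, -1.0, 0.0], [-1.0, -0.006, -0.0], [0.0, -0.0, -1.0]]
wrist_force: [0.3, 0.2, 0.5]
width: 0.0593
grasp_force: 0.0
```

Request:
servo_tool(moves=[[0,0,-0.6,0],[0,0,-1.4,0],[0,0,-2.4,0],[0,0,-3.4,0],[0,0,-4.6,0],[0,0,-5.8,0],[-1,0,-7,0],[-2,0,-8,0],[-3.2,1,-8,0],[-4.4,2,-8,0],[-5.6,3,-8,0],[-6.8,4,-8,0]])

```text
t: 19.95
position: [0.3719, -0.2546, 0.2733]
eef_rot: [[0.007, -1.0, 0.0], [-1.0, -0.007, -0.0], [0.0, -0.0, -1.0]]
wrist_force: [0.1, 0.5, 0.4]
width: 0.0593
grasp_force: 0.0
```

Run:
```python
from h import *
from rig import vision
rows([])
s=vision.capture("side");t=vision.capture("top")
cv2.imwrite("pics/c10.png",np.hstack([crop(s,240,150,133,140,3),crop(t,200,180,240,252,1.666)[:420]]))
```

```text
t 19.95 p [ 0.3719 -0.2546  0.2733] yaw -1.564 q [-0.77  0.17  1.63 -0.    1.34  2.36] F [0.1 0.5 0.4] M [ 0.18 -0.02 -0.04] w 0.0593Traceback (most recent call last):
  File "<stdin>", line 5, in <module>
    return _nx.concatenate(arrs, 1, dtype=dtype, casting=casting)
           ~~~~~~~~~~~~~~~^^^^^^^^^^^^^^^^^^^^^^^^^^^^^^^^^^^^^^^
ValueError: all the input array dimensions except for the concatenation axis must match exactly, but along dimension 0, the array at index 0 has size 420 and the array at index 1 has size 400
```

I've used the 10 picture views, so I'll check the outcome numerically.

Run:
```python
from h import *
from rig import vision
for n in("top","wrist"):
    c=vision.capture(n);im=c["img"];hsv=cv2.cvtColor(im,cv2.COLOR_RGB2HSV)
    blue=((hsv[...,0]>105)&(hsv[...,0]<128)&(hsv[...,1]>150)).astype(np.uint8)
    k,l,st,ce=cv2.connectedComponentsWithStats(blue);i=1+np.argmax(st[1:,4]);print(n,"blue",st[i],ce[i].round(), [onplane(c,(st[i][0]+a*st[i][2],st[i][1]+b*st[i][3]),.07)[:2].round(3).tolist() for a,b in((0,0),(1,1))])
    x,y,w,h,_=st[i];sub=(l==i).astype(np.uint8)
    hull=cv2.convexHull(np.argwhere(sub)[:,::-1].astype(np.int32));m=cv2.fillConvexPoly(np.zeros_like(sub),hull,1)
    m=cv2.erode(m,np.ones((5,5)))&(hsv[...,1]<90)
    k,l2,s2,c2=cv2.connectedComponentsWithStats(m.astype(np.uint8))
    for j in range(1,k):
        if s2[j,4]>8:print(" grey",s2[j],onplane(c,c2[j],.025).round(3),im[l2==j].mean(0).round())
c=vision.capture("side");P=[flatR(.114)@np.array(q)+[.487,.083,.025] for q in[(.025,.06,0),(-.025,.06,0),(-.025,-.06,0),(-.02,0,.175)]]
d=np.abs(c["img"].astype(int)-load("side4")["img"].astype(int)).sum(2)
b=proj(c,P).round().astype(int);print(b.tolist(),"fan edge change",d[b[1,1]:b[0,1]+3,b[1,0]-4:b[2,0]+4].mean())
```

```text
top blue [378 217  38  31 585] [402. 228.] [[0.548, -0.383], [0.451, -0.487]]
wrist blue [  95    0  152   70 8841] [172.  34.] [[0.551, -0.431], [0.406, -0.368]]
 grey [160   0  42  27 869] [ 0.48  -0.434  0.025] [ 97.  99. 107.]
[[266, 297], [265, 276], [326, 275], [291, 239]] fan edge change 8.040458937198068
```

```bash
python3 -c "
from rig import manip;print(manip.hand_in())"
```

```text
the job is handed in; nothing more can be done
None
```

I handed the job in at about 20 s: the fan was lowered flat on its back and the nut was unscrewed clockwise and released in the upright blue bin. The final camera check put the nut at (0.48, -0.43), near the bin's centre, and showed the fan unmoved; I don't have the judge's verdict.

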